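Index the tube carousel to its code reader

TASK

Turn the tube carousel by its black bar knob, counterclockwise seen from above, until the one big tube stands in front of the code reader and the sprung pawl has clicked in behind the ratchet tooth there. Turn a little past the line so that the pawl drops, but not on to the next tooth, then let go so that the wheel settles back against the pawl and stays.

Things in the scene. Friction and masses are not known exactly. Their poses are not given: they have to be found in the camera images.
- carousel (a joint): White tube carousel, 108 mm wide, on a fixed plinth: angle in rad, + = counterclockwise from above. 12 ratchet teeth, 0.524 apart. 0 = big tube at the reader, pawl seated (wanted); starts seated at about -0.52 or -1.05. Clockwise is blocked; turning takes under 0.3 N m. Let go 0.1 to 0.4 past a seat, it springs back onto that seat; let go short of a seat, it slides back to the one before.
- knob_grip (a point): Middle of the black bar knob on the carousel's axis, 148 mm above the work surface; turns with it. Bar: 60 mm long (this point's x axis), 14 mm thick (y), 36 mm tall (18 mm above and below this point); z up. Under it a 40 mm disc down to 23 mm below this point, then an 18 mm stem. The tubes' tops are 46 mm or more below this point.
- reader (a point): Window centre of the code reader, a grey upright block 44 x 26 mm, top 105 mm above the work surface, at the plinth's edge, 94 mm from the carousel's axis (+y of the plinth's axes, which this point shares). The big tube (18 mm wide, 56 mm tall; the other 11 are 12 mm wide, 30 mm tall; all red-capped, 42 mm from the axis) must stand on the line from axis to window.
- pawl (a joint): Angle in rad of the sprung pawl, a dark steel arm 54 mm long, pivoted on the plinth beside the 134 mm aluminium saw-tooth ring, a quarter turn clockwise from the reader. 0 = nose seated at the foot of a tooth; it rises to about 0.17 at a tooth's tip and snaps back to about 0 once the wheel is 0.05 past the next seat.

How it is judged:
By the outcome, as a careful person would: the job done as asked, in the order asked, and still so for the second after the job is handed in, with the robot touching nothing.
It also fails if it takes over 32 s, if anything falls off the work surface, if the arm or the gripper's body presses on something with over 40 N, if the wrist force passes 120 N, or if a joint passes its speed limit or range.

ROBOT

A 6-joint arm with a two-finger parallel gripper is mounted at the origin on the work surface. World frame = base frame: x ahead of the robot, y to its left, z up, the work surface at z = 0. Lengths are in m, angles in rad, forces in N, time in s.
With the tool pointing down it reaches from about 0.25 to 0.775 m from the base axis. Payload 4 kg.
Tool frame: the origin (TCP) lies at the very end of the fingers, on their centre line; the grasp point (between the pads) lies 19 mm behind it; z points along the fingers, y is the line along which they close (so a half turn about z gives the same grasp; the last joint's range is limited). The gripper opens to 94 mm and grips with 3 to 60 N. Pads are 16 mm wide; open, the fingers measure 119 mm over their backs; the gripper's body (75 mm by 177 mm) begins 78 mm behind the grasp point.
Start: joints at [1.244, 0.087, 1.371, -0, 1.684, -0.103], TCP at [0.122, 0.536, 0.206] pointing down, gripper open.
Joint ranges: [-3.1, 3.1], [-0.76, 2.03], [0.27, 2.55], [-1.08, 4.22], [0.17, 2.65], [-2.57, 2.57]. Speed limits (rad/s): [2.79, 2.79, 3.14, 3.14, 3.14, 3.14].

INTERFACE

Orientations are given as [roll, pitch, yaw] about the fixed x, y, z axes, in that order (R = Rz(yaw) Ry(pitch) Rx(roll)).
In Python, from bench import robot, vision gives the robot as it stands.
- The arm moves only by the shell command python3 -m crank 'ROWS'. ROWS is JSON, a list of rows, each a list of 3 entries, a list of its own where there are three numbers: the closure, from 0 (fully open) to 1 (shut), then the shift along the tool's x, y, z in m, then the turn, a rotation vector about the tool's x, y, z in degrees. A call has 1 to 8 rows; each row shifts and turns the commanded pose from where the row before left it, along the tool's axes as they then stand; what a row does not reach is not made up. A row lasts 1/10 s, in which the tool goes at most 50 mm and 8.59 degrees, less where a joint would pass 70% of its speed; a pose out of reach is approached as far as the arm can. A call with a gripper value outside its range is refused whole. The fingers move at their own pace and stop on an object; the grip force is fixed at half the most. Time passes only in rows, so rows that do not move let the fingers close. It gives the time, the measured TCP pose, the force, the opening and the grip force at its end, in the units of the state.
- robot.get_obs(): the state, without advancing time (a new reading comes with each control period).
- vision.snapshot(name): name is "scene" or "top" or "wrist"; returns a dict with "color" (400x640x3 uint8, red, green, blue), "z_map" (400x640 float32, m along the optical axis (not along the pixel's ray), 0 where there is no reading), "fx", "fy", "cx", "cy" (pixels), "R" (3x3) and "t" (3): a world point X has camera coordinates R X + t. Camera axes: x right, y down, z forward; pixel columns grow to the right and rows downward; lengths in m; the calibration is good to about 2 mm. A picture is of the moment at which its call begins.
- robot.close_job(): hands the job in; it is judged then, once.
The state is a dict: "time": time; "joint_positions": joint angles; "qvel": joint speeds; "joint_torque": joint torques, N m; "tool_pos": TCP position; "ee_rot": TCP orientation; "wrist_force": force on the tool from outside, world axes, zero at the start; "wrist_torque": the same for the moment, N m; "width": finger opening in m; "finger_force": force on a finger pad.
Only numpy, scipy, OpenCV 4.12 (cv2) and the standard library are available. Lean on these libraries where they do the work, as an engineer would, in place of code of your own. Each camera call takes 0.05 s, during which the arm holds its last target. There are 200 camera calls.

## Working session

There is one attempt and no reset: what is moved stays moved. The work goes in short steps, Python scripts to look and compute and a shell command to move; the robot and the scene stay as the last step left them, time stands still between calls to the robot, and variables do not carry over. Pictures are saved under pics/ and viewed, at most 10 in all, crops included, and the job is handed in when it is done.

```bash
mkdir -p pics; cat > h.py <<'E'
import numpy as np,cv2
from bench import robot,vision
def snap(n,f=None):
    s=vision.snapshot(n)
    if f: cv2.imwrite('pics/'+f,s['color'][:,:,::-1])
    return s
def pts(s):
    z=s['z_map'];v,u=np.indices(z.shape)
    c=np.stack([(u-s['cx'])/s['fx']*z,(v-s['cy'])/s['fy']*z,z],-1)
    return (c-s['t'])@s['R']
E
python3 - <<'E'
from h import *
a=snap('top','t1.png');b=snap('scene','s1.png')
cv2.imwrite('pics/both1.png',np.vstack([cv2.resize(x['color'][:,:,::-1],(480,300)) for x in(a,b)]))
P=pts(a);m=(a['z_map']>0)&(P[...,2]>.135)&(P[...,2]<.18)&(a['color'].max(-1)<70)
n,l,st,c=cv2.connectedComponentsWithStats(m.astype('uint8'))
for i in range(1,n):
    if st[i,4]>30: print(st[i],c[i],np.median(P[l==i],0), cv2.minAreaRect(P[l==i][:,:2].astype('float32')))
o=robot.get_obs();print(o['time'],o['tool_pos'],o['ee_rot'],o['width'])
E
```

```text
[280 215  23  30 239] [291.42677824 229.14644351] [0.53975696 0.1120209  0.1655196 ] ((0.5392433404922485, 0.11167823523283005), (0.013751705177128315, 0.056775398552417755), 55.92790222167969)
0.1 [0.1219114  0.53583516 0.20444383] [-3.13963514e+00 -2.12436234e-04  2.91781876e+00] 0.09420546280092675
```

View pics/both1.png

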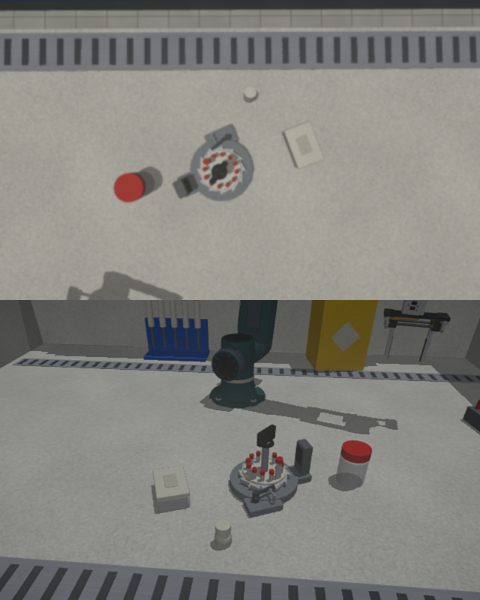

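```bash
python3 - <<'E'
from h import *
a=snap('top');P=pts(a);C=a['color'];h=cv2.cvtColor(C,cv2.COLOR_RGB2HSV)
ax=np.array([.539,.112])
cv2.imwrite('pics/c1.png',cv2.resize(C[155:280,220:350,::-1],None,fx=4.6,fy=4.6,interpolation=cv2.INTER_CUBIC))
r=np.hypot(*(P[...,:2]-ax).transpose(2,0,1)); z=P[...,2]
m=(r>.075)&(r<.14)&(z>.095)&(z<.115); 
q=P[m][:,:2]; R=cv2.minAreaRect(q.astype('float32'));print('reader',R,m.sum(),np.median(z[m]));d=np.array(R[0])-ax;print(np.hypot(*d),np.arctan2(d[1],d[0]))
m=((h[...,0]<12)|(h[...,0]>170))&(h[...,1]>120)&(r<.07)
n,l,st,c=cv2.connectedComponentsWithStats(m.astype('uint8'))
for i in range(1,n):
    if st[i,4]>3:
        p=np.median(P[l==i],0);d=p[:2]-ax;print(st[i,4],p.round(3),np.hypot(*d).round(4),np.arctan2(d[1],d[0]).round(3))
# plinth centre
m=(r<.14)&(z>.01)&(z<.2);print(np.percentile(z[m],[5,25,50,75,95]))
E
```

```text
reader ((0.49593523144721985, 0.21023860573768616), (0.043747007846832275, 0.02716728299856186), 23.29901695251465) 343 0.10472249978730913
0.10726321805627999 1.9839360042509848
16 [0.58  0.108 0.075] 0.0414 -0.101
17 [0.576 0.129 0.076] 0.0404 0.44
11 [0.573 0.088 0.076] 0.0416 -0.605
47 [0.563 0.146 0.102] 0.0413 0.961
16 [0.556 0.075 0.076] 0.0407 -1.151
15 [0.543 0.153 0.076] 0.041 1.477
13 [0.534 0.071 0.075] 0.0412 -1.688
16 [0.521 0.15  0.076] 0.0418 2.005
17 [0.515 0.079 0.075] 0.0409 -2.204
8 [0.504 0.137 0.076] 0.0434 2.517
15 [0.501 0.095 0.075] 0.0414 -2.713
16 [0.498 0.116 0.076] 0.0416 3.043
[0.02002543 0.02376877 0.03775513 0.04686782 0.13065785]
```

View pics/c1.png

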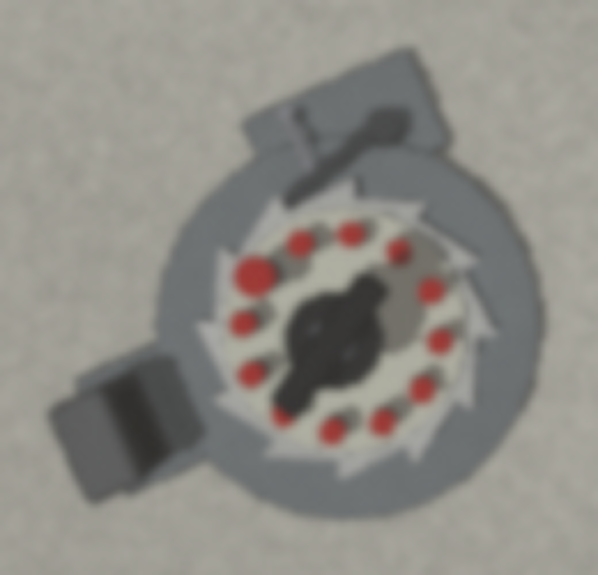

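```bash
python3 - <<'E'
from h import *
a=snap('top');P=pts(a);z=P[...,2]
for n,s in(('jar',np.s_[225:275,150:200]),('all',np.s_[110:300,140:440])): print(n,np.percentile(z[s],[50,95,99.9]))
E
```

```text
jar [0.09600465 0.10369202 0.79091193]
all [7.38548565e-04 7.40819239e-02 7.90911925e-01]
```

```bash
python3 -m crank '[[0,[-0.036,-0.023,0],[0,0,0]],[0,[-0.036,-0.023,0],[0,0,0]],[0,[-0.036,-0.023,0],[0,0,0]],[0,[-0.036,-0.023,0],[0,0,0]]]'
```

```text
time: 0.6
tool_pos: [0.2428, 0.4134, 0.2053]
ee_rot: [-3.142, 0.0, 2.919]
wrist_force: [0.4, 0.2, 0.2]
width: 0.0942
finger_force: 0.0
```

```bash
python3 -m crank '[[0,[-0.036,-0.023,0],[0,0,0]],[0,[-0.036,-0.023,0],[0,0,0]],[0,[-0.036,-0.023,0],[0,0,0]],[0,[-0.036,-0.023,0],[0,0,0]],[0,[-0.036,-0.023,0],[0,0,0]],[0,[-0.036,-0.023,0],[0,0,0]],[0,[-0.036,-0.023,0],[0,0,0]],[0,[-0.036,-0.023,0],[0,0,0]]]'
python3 -m crank '[[0,[-0.036,-0.023,0],[0,0,0]],[0,[-0.015,-0.01,0],[0,0,7]],[0,[0,0,0],[0,0,7]],[0,[0,0,0],[0,0,7]],[0,[0,0,0],[0,0,0]],[0,[0,0,0],[0,0,0]]]'
python3 - <<'E'
from h import *
w=snap('wrist','w1.png');P=pts(w);m=(P[...,2]>.155)&(P[...,2]<.175)&(w['color'].max(-1)<80)&(np.hypot(P[...,0]-.539,P[...,1]-.112)<.05)
print(m.sum(),np.median(P[m],0),cv2.minAreaRect(P[m][:,:2].astype('float32')))
a=robot.get_obs();print(a['joint_positions'],a['tool_pos'],a['ee_rot'])
E
```

```text
time: 1.4
tool_pos: [0.4829, 0.1698, 0.2054]
ee_rot: [3.141, -0.0, 2.918]
wrist_force: [1.4, 0.3, 1.1]
width: 0.0942
finger_force: 0.0
time: 2.0
tool_pos: [0.5243, 0.1278, 0.2053]
ee_rot: [-3.141, -0.0, 2.554]
wrist_force: [-0.6, 0.2, 0.4]
width: 0.094
finger_force: 0.0
1489 [0.53380818 0.11399396 0.16554543] ((0.5358347296714783, 0.11239222437143326), (0.014019481837749481, 0.058522891253232956), 53.65763473510742)
[ 1.34183375e-01  6.43654987e-02  1.39531601e+00  7.83041832e-05
  1.68207217e+00 -8.48666489e-01] [0.52430756 0.12791959 0.20537723] [-3.14154461e+00 -1.72274054e-04  2.55365488e+00]
```

View pics/w1.png

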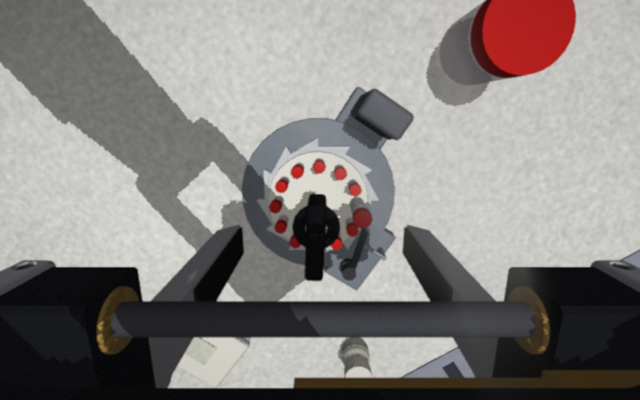

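```bash
python3 -m crank '[[0,[-0.0195,-0.0063,0.02],[0,0,1.5]],[0,[0,0,0.03],[0,0,0]],[0,[0,0,0.019],[0,0,0]],[0,[0,0,0],[0,0,0]],[0.5,[0,0,0],[0,0,0]],[0.6,[0,0,0],[0,0,0]]]'
python3 -m crank '[[1,[0,0,0],[0,0,0]],[1,[0,0,0],[0,0,0]],[1,[0,0,0],[0,0,0]],[1,[0,0,0],[0,0,0]],[1,[0,0,0],[0,0,0]]]'
```

```text
time: 2.65
tool_pos: [0.5381, 0.112, 0.1383]
ee_rot: [3.14, 0.002, 2.526]
wrist_force: [1.2, -0.2, 0.0]
width: 0.0815
finger_force: 0.0
time: 3.15
tool_pos: [0.5371, 0.1117, 0.1365]
ee_rot: [3.141, -0.0, 2.525]
wrist_force: [-0.1, 0.1, -0.2]
width: 0.0412
finger_force: 0.0
```

```bash
python3 -m crank '[[1,[0,0,0],[0,0,0]],[1,[0,0,0],[0,0,0]],[1,[0,0,0],[0,0,0]],[1,[0,0,0],[0,0,0]],[1,[0,0,0],[0,0,0]],[1,[0,0,0],[0,0,0]]]'
```

```text
time: 3.75
tool_pos: [0.5374, 0.1121, 0.1365]
ee_rot: [3.141, 0.0, 2.525]
wrist_force: [1.1, 1.6, -0.7]
width: 0.0142
finger_force: 30.0
```

```bash
python3 -m crank '[[1,[0,0,0],[0,0,-4]],[1,[0,0,0],[0,0,-4]],[1,[0,0,0],[0,0,-4]],[1,[0,0,0],[0,0,-4]],[1,[0,0,0],[0,0,-4]],[1,[0,0,0],[0,0,-4]],[1,[0,0,0],[0,0,-4]],[1,[0,0,0],[0,0,-4]]]'
python3 -m crank '[[1,[0,0,0],[0,0,-4]],[1,[0,0,0],[0,0,-4]],[1,[0,0,0],[0,0,-4]],[1,[0,0,0],[0,0,-4]],[1,[0,0,0],[0,0,-4]],[1,[0,0,0],[0,0,0]],[1,[0,0,0],[0,0,0]]]'
python3 - <<'E'
from h import *
a=snap('wrist','w2.png');b=snap('scene')
c=b['color'][110:300,260:500,::-1]
cv2.imwrite('pics/m2.png',np.vstack([a['color'][:280,160:480,::-1],cv2.resize(c,(320,253),interpolation=cv2.INTER_CUBIC)]))
o=robot.get_obs();print(o['tool_pos'],o['ee_rot'],o['wrist_torque'],o['joint_positions'][5])
t=snap('top');P=pts(t);h=cv2.cvtColor(t['color'],cv2.COLOR_RGB2HSV);m=((h[...,0]<12)|(h[...,0]>170))&(h[...,1]>120)
for n,s in(('top',t),('scene',b),('wrist',a)):
    P=pts(s);h=cv2.cvtColor(s['color'],cv2.COLOR_RGB2HSV);m=((h[...,0]<12)|(h[...,0]>170))&(h[...,1]>120)&(abs(P[...,2]-.1)<.006)&(np.hypot(P[...,0]-.538,P[...,1]-.112)<.06)
    if m.sum()>5:p=np.median(P[m],0);print(n,m.sum(),p,np.arctan2(p[1]-.112,p[0]-.538)-1.984)
E
```

```text
time: 4.55
tool_pos: [0.5374, 0.1122, 0.1364]
ee_rot: [3.141, 0.001, 3.087]
wrist_force: [1.1, 2.9, -0.4]
width: 0.014
finger_force: 30.0
time: 5.25
tool_pos: [0.5374, 0.1123, 0.1364]
ee_rot: [3.141, 0.001, -2.852]
wrist_force: [2.3, 2.5, -1.0]
width: 0.0135
finger_force: 30.0
[0.53741027 0.11224926 0.13645916] [ 3.14072529e+00  9.65062756e-04 -2.85118624e+00] [ 0.62999763 -0.40889578 -0.15727182] -1.7592581324107701
scene 51 [0.53229467 0.15465569 0.10104748] -0.28023971758164357
wrist 480 [0.52415475 0.15102551 0.10173515] -0.07228179924830958
```

View pics/m2.png

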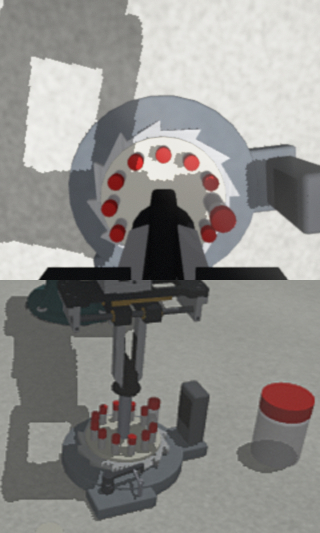

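```bash
python3 -m crank '[[1,[0,0,0],[0,0,-4]],[1,[0,0,0],[0,0,-4]],[1,[0,0,0],[0,0,-4]],[1,[0,0,0],[0,0,-4]],[1,[0,0,0],[0,0,-2]],[1,[0,0,0],[0,0,0]],[1,[0,0,0],[0,0,0]]]'
python3 - <<'E'
from h import *
a=snap('wrist','w3.png');b=snap('scene')
c=b['color'][110:300,260:500,::-1]
cv2.imwrite('pics/m3.png',np.vstack([a['color'][:280,160:480,::-1],cv2.resize(c,(320,253),interpolation=cv2.INTER_CUBIC)]))
o=robot.get_obs();print(o['tool_pos'],o['ee_rot'],o['wrist_torque'],o['joint_positions'][5])
for n,s in(('scene',b),('wrist',a)):
    P=pts(s);h=cv2.cvtColor(s['color'],cv2.COLOR_RGB2HSV);m=((h[...,0]<12)|(h[...,0]>170))&(h[...,1]>120)&(abs(P[...,2]-.1)<.006)&(np.hypot(P[...,0]-.538,P[...,1]-.112)<.06)
    if m.sum()>5:p=np.median(P[m],0);print(n,m.sum(),p,np.arctan2(p[1]-.112,p[0]-.538)-1.984)
E
```

```text
time: 6.1
tool_pos: [0.5374, 0.1123, 0.1365]
ee_rot: [3.141, 0.001, -2.537]
wrist_force: [3.0, 4.0, -1.6]
width: 0.0138
finger_force: 30.0
[0.53735943 0.1123086  0.13644663] [ 3.14096705e+00  1.13652902e-03 -2.53705868e+00] [ 0.7655188  -0.41968153 -0.05044559] -2.0733098019865386
scene 49 [0.52084177 0.14751372 0.10156685] 0.03686823308409348
wrist 494 [0.5126399  0.14510289 0.10179517] 0.2405215652216972
```

View pics/m3.png

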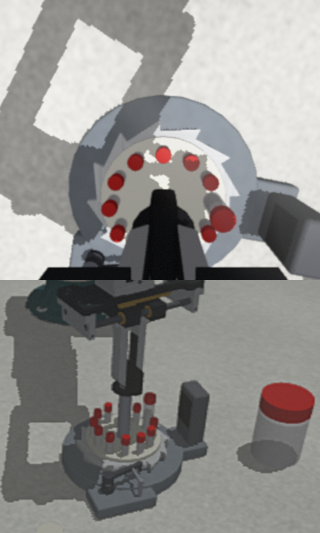

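```bash
python3 -m crank '[[0.5,[0,0,0],[0,0,0]],[0.5,[0,0,0],[0,0,0]],[0.5,[0,0,0],[0,0,0]],[0.4,[0,0,0],[0,0,0]],[0.4,[0,0,0],[0,0,0]],[0.4,[0,0,0],[0,0,0]],[0.4,[0,0,0],[0,0,0]],[0.4,[0,0,0],[0,0,0]]]'
python3 -m crank '[[0.3,[0,0,-0.03],[0,0,0]],[0.3,[0,0,-0.03],[0,0,0]],[0.3,[0,0,-0.03],[0,0,0]],[0.3,[0,-0.05,0],[0,0,0]],[0.3,[0,-0.05,0],[0,0,0]],[0.3,[0,-0.05,0],[0,0,0]],[0.3,[0,0,0],[0,0,0]]]'
```

```text
time: 7.0
tool_pos: [0.5371, 0.1117, 0.1365]
ee_rot: [3.142, -0.0, -2.536]
wrist_force: [0.3, -0.0, 0.0]
width: 0.0561
finger_force: 0.0
time: 7.7
tool_pos: [0.6244, -0.0169, 0.2243]
ee_rot: [-3.141, -0.003, -2.543]
wrist_force: [0.0, -0.2, 0.4]
width: 0.0659
finger_force: 0.0
```

```bash
python3 - <<'E'
from h import *
a=snap('top');P=pts(a);C=a['color'];h=cv2.cvtColor(C,cv2.COLOR_RGB2HSV);b=snap('scene')
cv2.imwrite('pics/m4.png',np.vstack([cv2.resize(C[155:280,220:350,::-1],(300,288),interpolation=cv2.INTER_CUBIC),cv2.resize(b['color'][160:300,280:460,::-1],(300,233),interpolation=cv2.INTER_CUBIC)]))
ax=np.array([.539,.112])
m=((h[...,0]<12)|(h[...,0]>170))&(h[...,1]>120)&(np.hypot(P[...,0]-.539,P[...,1]-.112)<.06)&(P[...,2]>.09)
p=np.median(P[m],0);d=p[:2]-ax;print(m.sum(),p,np.hypot(*d),np.arctan2(d[1],d[0])-1.984)
m=(P[...,2]>.135)&(P[...,2]<.18)&(C.max(-1)<70)&(np.hypot(P[...,0]-.539,P[...,1]-.112)<.05)
print(cv2.minAreaRect(P[m][:,:2].astype('float32')))
E
```

```text
56 [0.5232522  0.14988306 0.10202066] 0.04102584065839345 -0.019240697220321845
((0.5403081774711609, 0.10554257780313492), (0.022654790431261063, 0.00017144829325843602), 23.536426544189453)
```

View pics/m4.png

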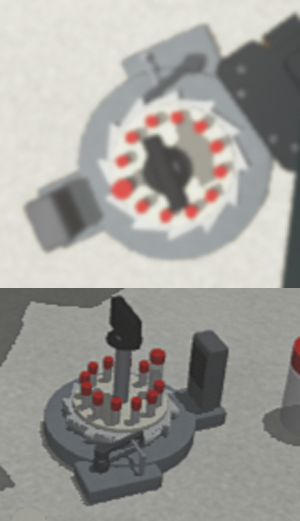

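The top view shows the big tube at about (122,188), on the line from the axis to the reader at (65,210), with the pawl nose against the ring. The measured angle is -0.02, which matches a seat at 0, and the arm is clear.

```bash
python3 -c "
from bench import robot;print(robot.close_job())"
```

```text
the job is handed in; nothing more can be done
None
```

The carousel was turned counterclockwise a little past the line and let go; the big tube settled in front of the reader (measured -0.02 rad, pawl seen seated), and the job is handed in with the arm clear.

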